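Sort the spice things, then hold the sprung spice tray open at its mark

TASK

The counter in front of the pull-out spice tray has to be cleared: put the two round spice tins in the square bin and the wooden scoop flat in the oblong bin. Then pull the sprung spice tray out by its handle until the face of its front panel is level with the middle of the steel post beside it, and finish while still holding it there, as it shuts by itself if let go. Leave everything else on the counter standing where it is.

Things in the scene. Friction and masses are not known exactly. Their poses are not given: they have to be found in the camera images.
- tin_a_center (a point): Centre of a round dark steel spice tin standing upright on the counter: 43 mm diameter at its lid (top 10 mm), 41 mm below, 32 mm high; the point lies 16 mm above its underside. Closed, 40-85 g.
- tin_b_center (a point): Centre of the second spice tin, identical to tin_a.
- scoop_center (a point): A dark wooden spice scoop lying on the counter, 131 mm long along its own x axis. The point lies on the straight square handle (12 mm wide, 12 mm high, running from 65 mm behind the point to 27 mm ahead of it), 6 mm above the underside, near the balance point; the round cup (42 mm across, 18 mm high) is at +x, its centre 45 mm from the point. About 30 g.
- square_bin_in (a point): Centre of the inner floor of the square wooden bin (130 x 130 mm outside, walls 5 mm thick, rim 30 mm above the counter, floor about 5 mm). Fixed to the counter. Its axes are along its sides. It may stand on the left or on the right.
- long_bin_in (a point): Centre of the inner floor of the oblong wooden bin (210 mm along its own x, 100 mm along its y, outside; walls 5 mm, rim 30 mm above the counter, floor about 5 mm). Fixed to the counter. It stands on the other side from the square bin.
- tray_handle (a point): Middle of the horizontal steel bar handle of the pull-out spice tray, 70 mm above the counter: a round bar 12 mm thick and 110 mm long along the tray's own y, with a leg at each end running back to the front panel, 55 mm behind the bar, so that a finger fits behind the bar from above. The wooden case behind is 85 mm high and 200 mm wide. Axes: the tray's x points into the case; the tray is pulled out along -x, level (the case stands at a slight yaw).
- tray_front (a point): Centre of the outer face of the tray's front panel (196 mm wide, 80 mm high at the top edge), 43 mm above the counter; same axes as the handle; moves with the tray.
- tray (a joint): How far the tray is pulled out, in m: 0 closed, at most 0.14. A spring draws it back shut whenever it is let go: about 3 N when closed, rising by 0.6 N per 10 mm.
- post_top (a point): Top centre of the mark: a slim dark steel post, 16 mm diameter, 50 mm tall, fixed to the counter just outside the left (+y) edge of the tray's path, 125 mm from the tray's centre line and 47 to 87 mm ahead of the closed front panel. Same axes as the case. The tray passes beside it.
- cruet_a: Bystander, loose, to be left alone: small green glass chimichurri cruet with a steel screw cap, 56 mm diameter, 103 mm tall. Origin at the centre of its underside.
- cruet_b: Bystander, loose, to be left alone: second cruet, the same as cruet_a. Origin at the centre of its underside.
- mill: Bystander, loose, to be left alone: turned wooden pepper mill, 58 mm diameter, 155 mm tall. Origin at the centre of its underside.
- bowl: Bystander, loose, to be left alone: blue ceramic bowl, 130 mm across, 55 mm high. Origin at the centre of its underside.
- salt_dish: Bystander, loose, to be left alone: little white ceramic salt dish, 64 mm across, 24 mm high. Origin at the centre of its underside.
- jar: Bystander, loose, to be left alone: amber glass jar, 60 mm diameter, 80 mm tall. Origin at the centre of its underside.
There are look-alikes about, which are no part of the job. Leave any pink look-alike of the part that bears tin_b_center alone. Leave any red look-alike of the part that bears tin_a_center alone.

How it is judged:
By the outcome, as a careful person would: the job done as asked, in the order asked, and still so for the second after the job is handed in, while the arm keeps its last pose, push and grip.
It also fails if it takes over 72 s, if anything falls off the work surface, if the arm or the gripper's body presses on something with over 40 N, if the wrist force passes 120 N, or if a joint passes its speed limit or range.

ROBOT

A 6-joint arm with a two-finger parallel gripper is mounted at the origin on the work surface. World frame = base frame: x ahead of the robot, y to its left, z up, the work surface at z = 0. Lengths are in m, angles in rad, forces in N, time in s.
With the tool pointing down it reaches from about 0.275 to 0.825 m from the base axis. Payload 4.9 kg.
Tool frame: the origin (TCP) lies midway between the tips of the shut fingers; the grasp point (between the pads) lies 19 mm behind it (bot.grip_depth is the distance from the TCP to the grasp point, in m); y points along the fingers, x is the direction in which the jaws open and shut, and the axes are right-handed (so a half turn about y gives the same grasp; the last joint's range is limited). The gripper opens to 85 mm and grips with 20 to 120 N. Pads are 22 mm wide; open, the fingers measure 114 mm over their backs; the gripper's body (76 mm by 85 mm) begins 54 mm behind the grasp point. The pads swing forward as they close: fully open they stand 13 mm farther back than shut.
Start: joints at [1.019, 0.326, -0.193, 1.052, 0, 1.437], TCP at [0.223, 0.503, 0.197] pointing down, gripper open.
Joint ranges: [-2.65, 2.65], [-0.97, 1.79], [-1.3, 1.35], [-1.93, 2.1], [-1.47, 1.37], [-3.14, 3.14]. Speed limits (rad/s): [2.57, 2.57, 3.14, 3.14, 3.14, 3.14].

INTERFACE

Orientations are given as a unit quaternion [w, x, y, z].
In Python, from cell import bot gives the robot as it stands. Calls block until the motion is done:
- bot.move_pose(position, orientation): joint-space move of the TCP to a pose.
- bot.move_linear(position, speed=0.15, rotation=None, until_force=None): straight line of the TCP; rotation=None keeps the orientation; speed is the mean speed in m/s. With until_force (N) it stops when the force on the tool has changed by that much, and returns True; else False.
- bot.goto_joints(angles): joint-space move.
- bot.set_gripper(opening, grasp_force=None): opening from 0.0 (shut) to 1.0 (fully open); grasp_force is the grip in N (None keeps the last); returns when the fingers have stopped.
- bot.wait(seconds).
- bot.solve_ik(position, orientation): joint angles nearest the present ones, or None.
- bot.camera(name): name is "scene" or "side" or "wrist"; returns the picture (384x512x3 uint8, red, green, blue); there is no depth.
- bot.calibration(name): a dict with "mtx" (3x3 intrinsics, pixels), "extrinsics" (4x4, takes a point from world to camera coordinates); the wrist camera has in their place "hand_eye" (4x4, takes a point from camera to tool coordinates, whose origin is the TCP and whose axes are the tool frame's). Camera axes: x right, y down, z forward; pixel columns grow to the right and rows downward; lengths in m; the calibration is good to about 2 mm. A picture is of the moment at which its call begins: read the wrist's pose just before it. calibration takes no time and is no camera call.
A pose or a line that the arm cannot do raises bot.PlanningError and nothing moves.
- bot.close_job(): hands the job in, once; it reports no verdict.
Trained networks look in the newest picture that a camera, given by its name, has taken for a name from the list of things; names that differ only in an ending like _2 or _b are one class to them, and where a whole thing is asked for, a point or a joint stands for the part that bears it (a point fixed in the world has none). Each returns a list of dicts, best first, with "confidence" (0 to 1); they miss things now and then, are a little off and sometimes report something else, mostly with a low value. They report only what shows in the picture. A call takes as long as a camera call. They do not tell look-alikes from the thing itself.
- bot.search_frame(camera, thing): "bbox" ([left, top, width, height] in pixels, round what is visible of it).
Readings, each from a call of its own:
- bot.read_clock(): time.
- bot.read_joint_positions(): joint angles.
- bot.read_joint_vel(): joint speeds.
- bot.read_joint_efforts(): joint torques, N m.
- bot.read_position(): TCP position.
- bot.read_tool_rot(): TCP orientation.
- bot.read_ft_force(): force on the tool from outside, world axes, zero at the start.
- bot.read_moment(): the same for the moment, N m.
- bot.read_gripper_width(): opening from 0.0 (shut) to 1.0 (fully open).
Only numpy, scipy, OpenCV 4.12 (cv2) and the standard library are available. Lean on these libraries where they do the work, as an engineer would, in place of code of your own. Each camera call takes 0.05 s, during which the arm holds its last target.

## Working session

There is one attempt and no reset: what is moved stays moved. The work goes in short steps, each a Python script; the robot and the scene stay as the last script left them, time stands still between calls to the robot, and variables do not carry over. Pictures are saved under pics/ and viewed, and the job is handed in when it is done.

```bash
ls; mkdir -p pics; python3 - <<'E'
from cell import bot
import cv2,numpy as np
for n in ["scene","side","wrist"]:
    im=bot.camera(n); cv2.imwrite(f"pics/{n}0.png",im[:,:,::-1])
    c=bot.calibration(n); print(n,{k:np.round(v,4).tolist() for k,v in c.items()})
    if n!="wrist":
        E=c['extrinsics'];print(-E[:3,:3].T@E[:3,3])
        for t in ["tin_a_center","scoop_center","square_bin_in","long_bin_in","tray_handle","tray_front","post_top","cruet_a","mill","bowl","salt_dish","jar"]:
            try: print(t,[(np.round(d['bbox']).astype(int).tolist(),round(d['confidence'],2)) for d in bot.search_frame(n,t)])
            except Exception as e: print(t,e)
print(bot.read_clock(),bot.read_position(),bot.read_tool_rot(),bot.read_ft_force())
E
```

```text
pics
scene {'mtx': [[420.1014, 0.0, 254.6733], [0.0, 420.1014, 197.1246], [0.0, 0.0, 1.0]], 'extrinsics': [[0.8893, 0.4572, -0.0115, -0.5043], [0.3545, -0.7049, -0.6144, -0.158], [-0.289, 0.5423, -0.7889, 1.7781], [0.0, 0.0, 0.0, 1.0]]}
[ 1.01845096 -0.84496728  1.29987714]
tin_a_center [([220, 167, 11, 15], 0.58), ([239, 172, 12, 10], 0.54)]
scoop_center [([216, 189, 29, 20], 0.64)]
square_bin_in []
long_bin_in [([237, 136, 53, 31], 0.64)]
tray_handle [([261, 204, 33, 51], 0.93)]
tray_front [([265, 203, 32, 46], 0.53), ([240, 172, 13, 11], 0.37)]
post_top [([284, 194, 5, 11], 0.45)]
cruet_a [([312, 117, 10, 23], 0.6), ([308, 137, 16, 22], 0.48)]
mill [([312, 119, 8, 20], 0.19)]
bowl [([146, 294, 41, 44], 0.81), ([218, 193, 29, 14], 0.61)]
salt_dish [([238, 255, 14, 12], 0.59), ([283, 195, 8, 8], 0.43)]
jar [([268, 101, 14, 21], 0.76)]
side {'mtx': [[461.4637, 0.0, 254.4599], [0.0, 461.4637, 192.8868], [0.0, 0.0, 1.0]], 'extrinsics': [[-0.9614, -0.275, -0.0089, 0.542], [-0.1917, 0.6925, -0.6955, 0.1703], [0.1975, -0.6669, -0.7185, 1.3873], [0.0, 0.0, 0.0, 1.0]]}
[0.27973191 0.9563537
[... 214 characters left out ...]
, 314, 20, 31], 0.54)]
tray_handle [([200, 157, 42, 51], 0.6)]
tray_front [([200, 156, 40, 54], 0.66)]
post_top []
cruet_a [([174, 272, 20, 35], 0.75), ([200, 158, 42, 54], 0.55)]
mill [([245, 107, 20, 37], 0.6)]
bowl [([279, 100, 35, 24], 0.97), ([279, 184, 8, 13], 0.23)]
salt_dish [([241, 148, 16, 16], 0.61)]
jar [([246, 348, 26, 36], 0.69)]
wrist {'mtx': [[279.8851, 0.0, 254.1639], [0.0, 279.8851, 191.5188], [0.0, 0.0, 1.0]], 'hand_eye': [[1.0, -0.0013, 0.0001, 0.0004], [-0.0006, -0.3212, 0.947, -0.1784], [-0.0012, -0.947, -0.3212, 0.0829], [0.0, 0.0, 0.0, 1.0]]}
1.35 [0.22314805 0.50269374 0.19678992] [ 0.59282892 -0.59282584 -0.38542346  0.38543503] [ 0.33865575 -0.56619906 -0.74371633]
```

```bash
python3 - <<'E'
import cv2
a=cv2.imread('pics/scene0.png');cv2.imwrite('pics/scene0c.png',cv2.resize(a[80:350,120:380],None,fx=2.2,fy=2.2,interpolation=cv2.INTER_CUBIC))
a=cv2.imread('pics/side0.png');cv2.imwrite('pics/side0c.png',cv2.resize(a[90:384,140:360],None,fx=2,fy=2,interpolation=cv2.INTER_CUBIC))
E
```

```text
(no output)
```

View pics/scene0c.png

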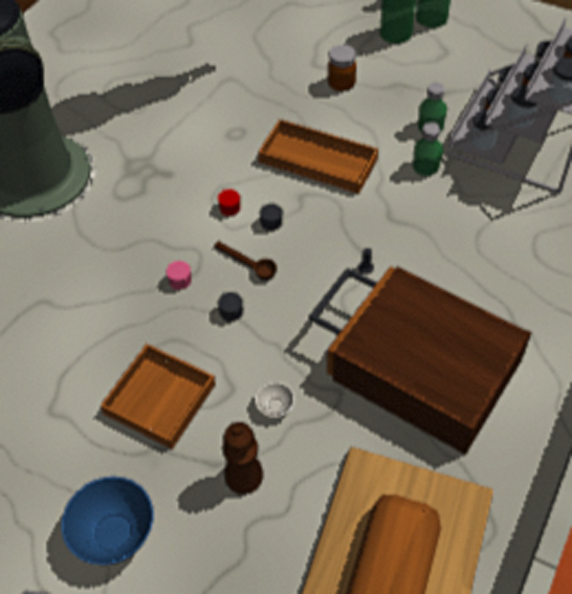

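View pics/side0c.png

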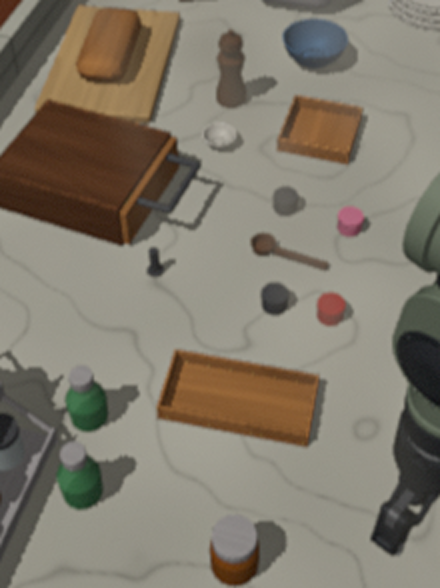

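View pics/wrist0.png

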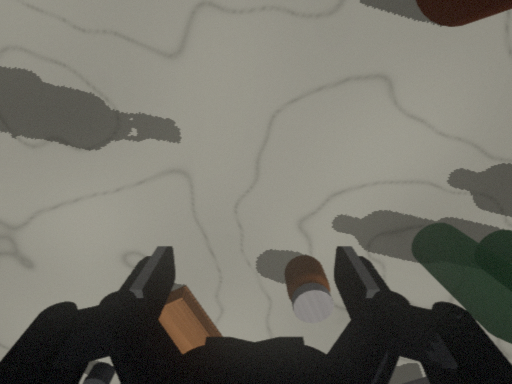

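```bash
cat > h.py <<'E'
import numpy as np,cv2
from scipy.spatial.transform import Rotation as R
def cam(bot,n):
    c=bot.calibration(n);return np.array(c['mtx']),np.array(c['extrinsics'])
def ray(K,E,uv,z):
    d=E[:3,:3].T@np.linalg.inv(K)@np.array([uv[0],uv[1],1.]);o=-E[:3,:3].T@E[:3,3]
    return o+d*(z-o[2])/d[2]
def proj(K,E,p):
    q=E[:3,:3]@np.asarray(p)+E[:3,3];q=K@q;return q[:2]/q[2]
def quat(a):
    c,s=np.cos(a),np.sin(a)
    M=np.array([[c,0,-s],[s,0,c],[0,-1,0]])
    q=R.from_matrix(M).as_quat();return [q[3],q[0],q[1],q[2]]
def wristE(bot):
    p=np.array(bot.read_position());q=bot.read_tool_rot()
    T=np.eye(4);T[:3,:3]=R.from_quat([q[1],q[2],q[3],q[0]]).as_matrix();T[:3,3]=p
    c=bot.calibration('wrist');return np.array(c['mtx']),np.linalg.inv(T@np.array(c['hand_eye']))
E
python3 - <<'E'
import cv2
a=cv2.imread('pics/scene0.png');cv2.imwrite('pics/s1.png',cv2.resize(a[130:290,155:315],None,fx=3.7,fy=3.7,interpolation=cv2.INTER_CUBIC))
a=cv2.imread('pics/side0.png');cv2.imwrite('pics/s2.png',cv2.resize(a[130:320,180:330],None,fx=3.1,fy=3.1,interpolation=cv2.INTER_CUBIC))
E
python3 - <<'E'
from cell import bot
from h import *
for n,L in [("scene",[("tin1",(242.7,178),.016),("tin2",(224.8,219),.016),("red",(224,171.5),.016),("pink",(201,205),.016),("cup",(240,201.5),.009),("hend",(219,191),.006),("sqcorners",(187,237),.03),("",(217,253),.03),("",(197,277),.03),("",(166,264),.03),("lb",(247,135.5),.03),("",(291,150),.03),("",(283,164),.03),("",(237.5,151),.03),("post",(286.5,194.5),.05),("hl",(278,203),.076),("hr",(262.5,223.5),.076),("salt",(244,262),.012)]),
 ("side",[("tin1",(277,239),.016),("tin2",(283,190.5),.016),("red",(305,244),.016),("pink",(315,200),.016),("cup",(272,212),.009),("hend",(303,223.5),.006),("post",(217,214.5),.05)])]:
    K,E=cam(bot,n)
    for t,uv,z in L: print(n,t,np.round(ray(K,E,uv,z),4)[:2])
E
```

```text
scene tin1 [0.4606 0.1025]
scene tin2 [ 0.4959 -0.1044]
scene red [0.376 0.099]
scene pink [ 0.3821 -0.0887]
scene cup [ 0.5046 -0.0023]
scene hend [0.4044 0.0083]
scene sqcorners [ 0.4196 -0.2416]
scene  [ 0.5488 -0.2499]
scene  [ 0.5357 -0.3598]
scene  [ 0.4149 -0.366 ]
scene lb [0.369  0.3135]
scene  [0.5748 0.319 ]
scene  [0.5781 0.232 ]
scene  [0.3768 0.2135]
scene post [0.6624 0.0794]
scene hl [0.6586 0.0103]
scene hr [ 0.6485 -0.096 ]
scene salt [ 0.644  -0.2302]
side tin1 [0.4637 0.1005]
side tin2 [ 0.4943 -0.1046]
side red [0.3781 0.0965]
side pink [ 0.3831 -0.0902]
side cup [ 0.5071 -0.0077]
side hend [0.4015 0.0106]
side post [0.6599 0.0833]
```

View pics/s1.png

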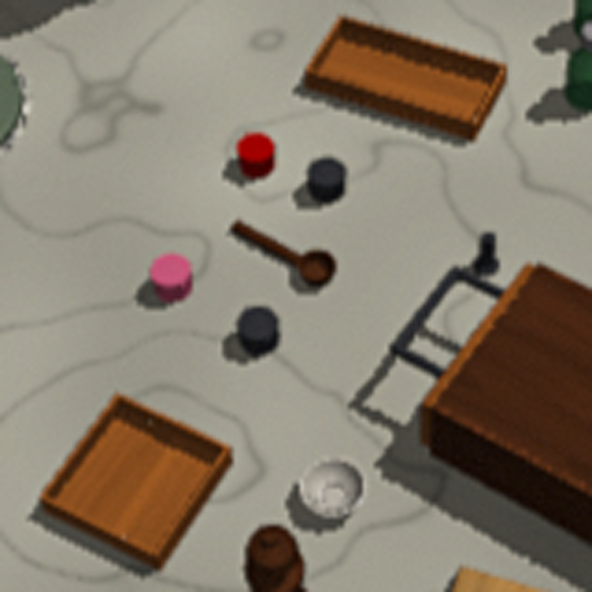

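View pics/s2.png

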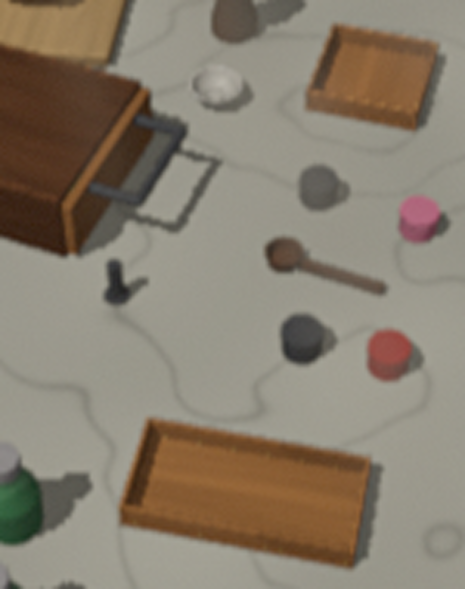

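```bash
python3 - <<'E'
from cell import bot
from h import *
for a in [0,np.pi/2,-np.pi/2,np.pi]:
    print(a,[None if j is None else np.round(j,2) for j in [bot.solve_ik([.43,0,.3],quat(a))]])
bot.move_pose([.43,0,.32],quat(-np.pi/2))
K,E=wristE(bot)
im=bot.camera('wrist');cv2.imwrite('pics/w1.png',im[:,:,::-1]);np.savez('w1.npz',K=K,E=E)
for t in ["tin_a_center","scoop_center","square_bin_in","long_bin_in","post_top","tray_handle"]:
    print(t,[(np.round(d['bbox'],1).tolist(),round(d['confidence'],2)) for d in bot.search_frame('wrist',t)])
cv2.imwrite('pics/w1b.png',cv2.resize(im[:,:,::-1],(800,600),interpolation=cv2.INTER_CUBIC))
print(bot.read_clock(),bot.read_position())
E
```

```text
0 [array([-0.17,  0.05, -0.28,  1.25,  0.  ,  1.4 ])]
1.5707963267948966 [array([-0.17,  0.05, -0.28,  1.25,  0.  , -0.17])]
-1.5707963267948966 [array([-0.17,  0.05, -0.28,  1.25,  0.  ,  2.97])]
3.141592653589793 [array([-0.17,  0.05, -0.28,  1.25,  0.  , -1.74])]
tin_a_center [([188.6, 164.5, 27.5, 25.0], 0.7), ([180.9, 112.9, 31.0, 27.2], 0.65)]
scoop_center [([249.1, 86.5, 21.1, 72.7], 0.86)]
square_bin_in [([388.8, 74.5, 105.2, 84.4], 0.86), ([477.3, 0.0, 34.7, 15.6], 0.34)]
long_bin_in [([37.6, 50.8, 97.8, 134.6], 0.71), ([308.7, 96.0, 27.0, 26.6], 0.3), ([0.9, 0.0, 34.4, 13.7], 0.21)]
post_top [([388.8, 75.1, 107.8, 85.5], 0.7)]
tray_handle [([181.1, 114.2, 27.2, 28.1], 0.17)]
3.7083 [4.29983830e-01 2.84483505e-04 3.19895343e-01]
```

View pics/w1b.png

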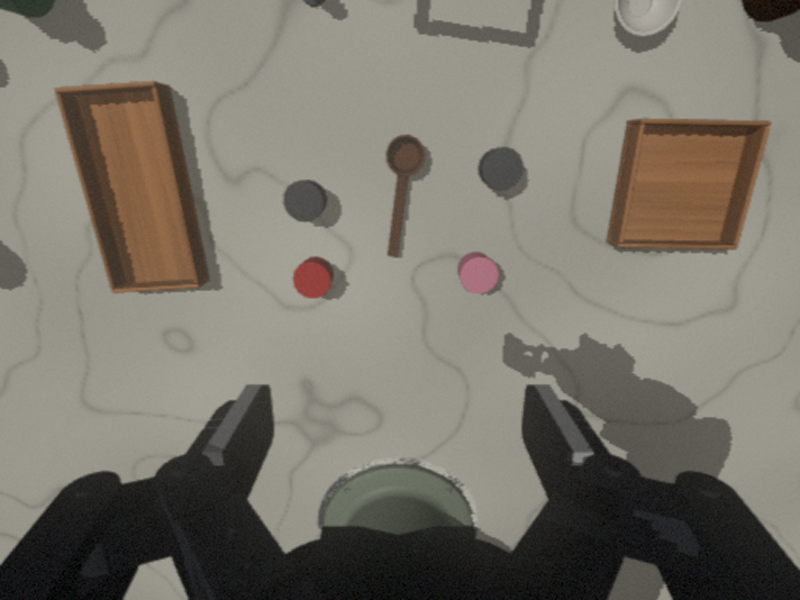

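```bash
python3 - <<'E'
import cv2
a=cv2.imread('pics/w1.png')
c=lambda x0,x1,y0,y1:cv2.resize(a[y0:y1,x0:x1],(390,390*(y1-y0)//(x1-x0)),interpolation=cv2.INTER_CUBIC)
A=c(175,275,80,190);B=c(275,375,80,190);import numpy as np
cv2.imwrite('pics/c1.png',np.hstack([A,B]))
A=c(25,155,45,195);B=c(380,510,45,195)
cv2.imwrite('pics/c2.png',np.hstack([A,B]))
E
```

```text
(no output)
```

View pics/c1.png

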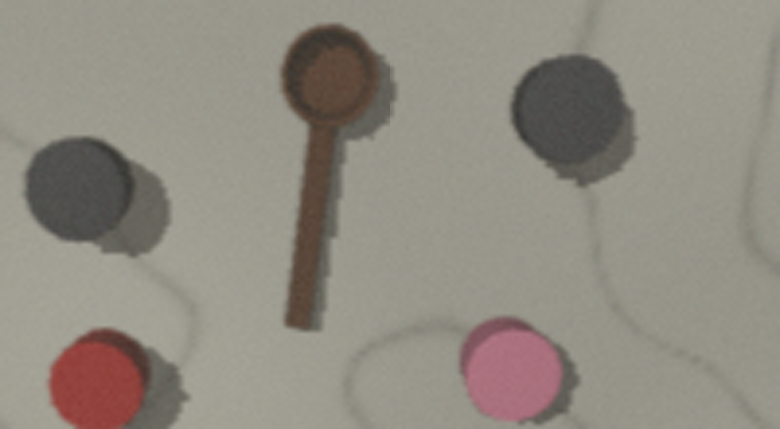

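View pics/c2.png

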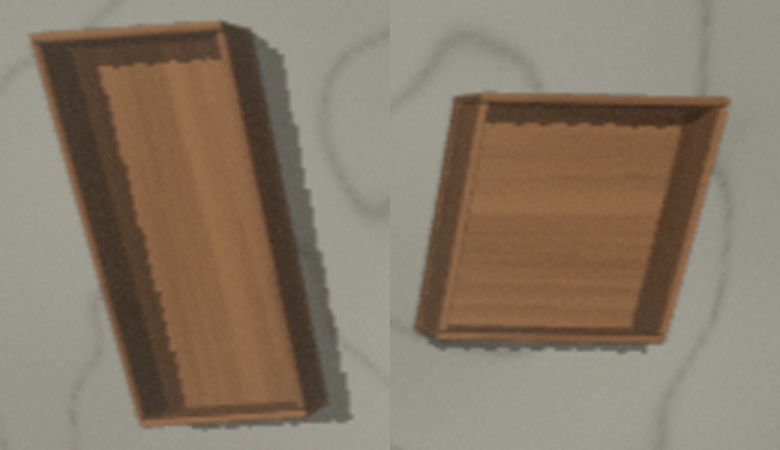

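```bash
python3 - <<'E'
from h import *
d=np.load('w1.npz');K,E=d['K'],d['E']
f=lambda uv,z:ray(K,E,uv,z)[:2]
c1=lambda x,y:(175+x/3.9,80+y/3.9) if x<390 else (275+(x-390)/3.9,80+y/3.9)
c2=lambda x,y:(25+x/3,45+y/3) if x<390 else (380+(x-390)/3,45+y/3)
print('tin1',f(c1(78,189),.032),'tin2',f(c1(570,108),.032))
cup=f(c1(330,75),.018);he=f(c1(300,325),.012);v=cup-he
print('cup',cup,'end',he,np.linalg.norm(v),np.degrees(np.arctan2(v[1],v[0])))
for nm,P in [('long',[(31,36),(226,22),(306,413),(141,426)]),('sq',[(457,97),(730,99),(663,342),(435,342)])]:
    Q=np.array([f(c2(*p),.03) for p in P]);print(nm,Q.round(4).tolist(),Q.mean(0),[np.linalg.norm(Q[i]-Q[(i+1)%4]).round(4) for i in range(4)],
     [np.degrees(np.arctan2(*(Q[i]-Q[(i+1)%4])[::-1])).round(1) for i in range(4)])
E
```

```text
tin1 [0.46347451 0.09801307] tin2 [ 0.4960111 -0.1056138]
cup [ 0.50872807 -0.00754437] end [0.40070398 0.00531811] 0.10878716536892498 -6.790261528786777
long [[0.5698, 0.3339], [0.5762, 0.2339], [0.3703, 0.2236], [0.3623, 0.3215]] [0.46964968 0.27822174] [np.float64(0.1001), np.float64(0.2061), np.float64(0.0982), np.float64(0.2078)] [np.float64(93.7), np.float64(2.9), np.float64(-85.3), np.float64(-176.6)]
sq [[0.5411, -0.2285], [0.5401, -0.3699], [0.4124, -0.3669], [0.4124, -0.2379]] [ 0.47650296 -0.30080442] [np.float64(0.1414), np.float64(0.1277), np.float64(0.129), np.float64(0.129)] [np.float64(89.6), np.float64(-1.3), np.float64(-90.0), np.float64(-175.8)]
```

```bash
cat >> h.py <<'E'
def pick(bot,xy,a,op=.85,f=40,z=.004,up=.11):
    bot.set_gripper(op)
    bot.move_pose([xy[0],xy[1],up],quat(a))
    hit=bot.move_linear([xy[0],xy[1],z],.15,until_force=8)
    bot.set_gripper(0.,f)
    print('pick',hit,'w',bot.read_gripper_width(),'pos',np.round(bot.read_position(),4),'t',bot.read_clock())
    bot.move_linear([xy[0],xy[1],up],.2)
def place(bot,xy,a,z,op,up=.13):
    bot.move_pose([xy[0],xy[1],up],quat(a))
    print('held w',bot.read_gripper_width())
    hit=bot.move_linear([xy[0],xy[1],z],.12,until_force=6)
    print('place',hit,np.round(bot.read_position(),4))
    bot.set_gripper(op)
    bot.move_linear([xy[0],xy[1],up],.2);print('t',bot.read_clock())
E
python3 - <<'E'
from cell import bot
from h import *
a=np.pi/2
pick(bot,(.463,.0985),a)
place(bot,(.448,-.302),a,.0105,.7)
im=bot.camera('scene');cv2.imwrite('pics/s3.png',cv2.resize(im[120:300,150:330,::-1],None,fx=3,fy=3,interpolation=cv2.INTER_CUBIC))
E
```

```text
pick False w 0.0022124588007198095 pos [0.463  0.0985 0.004 ] t 8.0083
held w -0.001476101423213483
place False [ 0.4486 -0.3024  0.0112]
t 12.6833
```

View pics/s3.png

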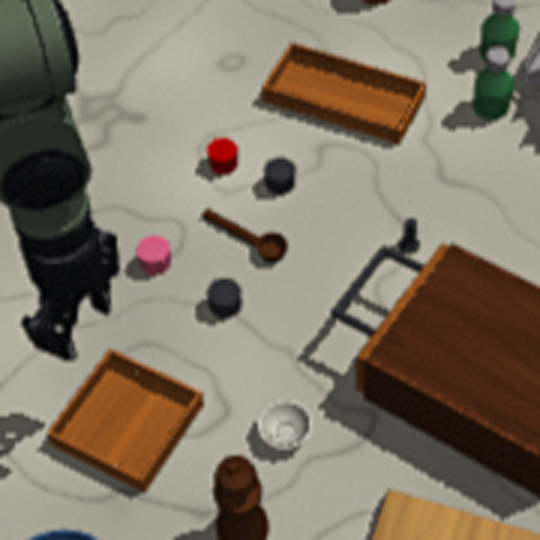

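```bash
python3 - <<'E'
from cell import bot
from h import *
p=bot.read_position();q=bot.read_tool_rot();print(p,q,quat(np.pi/2),bot.read_gripper_width(),bot.read_ft_force())
M=R.from_quat([q[1],q[2],q[3],q[0]]).as_matrix();print(M.round(3))
K,E=cam(bot,'scene');print(proj(K,E,p),[proj(K,E,np.array(p)-M[:,1]*.1)])
K,E=cam(bot,'side');print(proj(K,E,p))
im=bot.camera('side');cv2.imwrite('pics/sd3.png',cv2.resize(im[:,:,::-1],(800,600)))
im=bot.camera('scene');cv2.imwrite('pics/s4.png',cv2.resize(im[:,:,::-1],(800,600)))
E
```

```text
[ 0.44711855 -0.30122189  0.12855987] [ 0.50087332 -0.49914316 -0.49994523  0.50003679] [np.float64(-0.5), np.float64(0.5), np.float64(0.5), np.float64(-0.5)] 0.7029812197500003 [-0.44267195 -0.17241524  0.00496639]
[[ 0.    -0.002 -1.   ]
 [ 1.     0.002  0.   ]
 [ 0.002 -1.     0.002]]
[180.0231287  237.73932844] [array([175.15873741, 220.48012739])]
[310.92467602 130.72569734]
```

View pics/sd3.png

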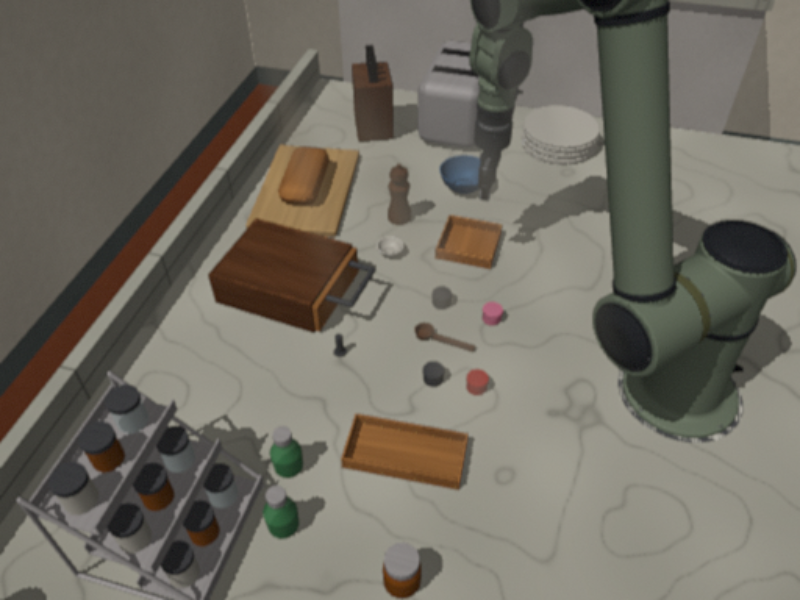

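View pics/s4.png

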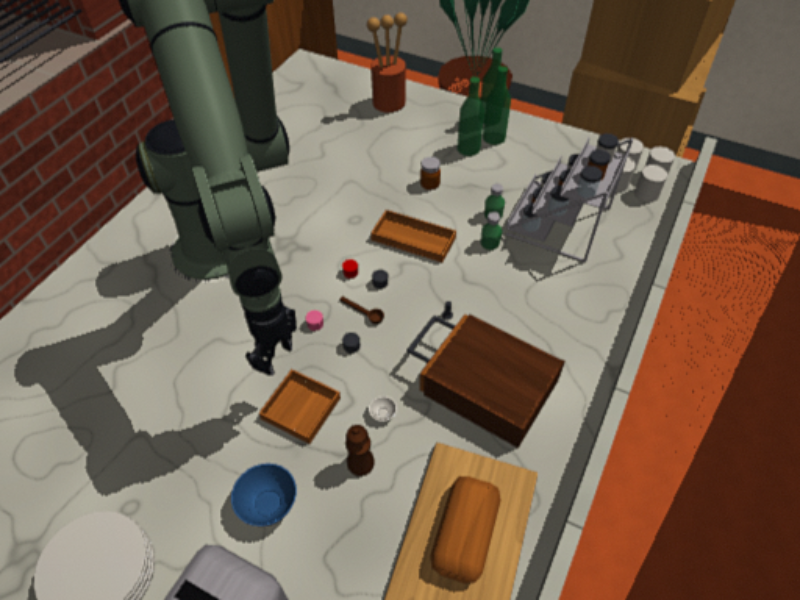

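```bash
python3 - <<'E'
from cell import bot
from h import *
bot.set_gripper(.85);print(bot.read_gripper_width())
bot.move_pose([.463,.0985,.06],quat(np.pi/2));print(bot.read_position(),bot.read_position(),bot.read_joint_positions(),bot.read_clock())
p=bot.read_position()
out=[]
for n in ['scene','side']:
    im=bot.camera(n)[:,:,::-1].copy()
    K,E=cam(bot,n);u=proj(K,E,p).round().astype(int);u2=proj(K,E,[.463,.0985,.016]).round(1);print(n,u,u2)
    c=im[u[1]-40:u[1]+50,u[0]-45:u[0]+45]
    out.append(cv2.resize(c,None,fx=4.4,fy=4.4,interpolation=cv2.INTER_CUBIC))
cv2.imwrite('pics/x5.png',np.hstack(out))
K,E=wristE(bot);im=bot.camera('wrist');cv2.imwrite('pics/w5.png',im[:,:,::-1]);print(proj(K,E,[.463,.0985,.032]),proj(K,E,p))
E
```

```text
0.8454257348726034
[0.46378046 0.09777018 0.06027131] [0.46378046 0.09777018 0.06027131] [ 5.21366067e-02  3.34580612e-01 -5.76837473e-01  6.58446811e-01
 -3.89390628e-04  5.33101802e-02] 14.625
scene [242 172] [242.8 178.9]
side [278 229] [277.4 238.5]
[254.76512154 205.64610326] [253.8158628  221.66169797]
```

View pics/x5.png

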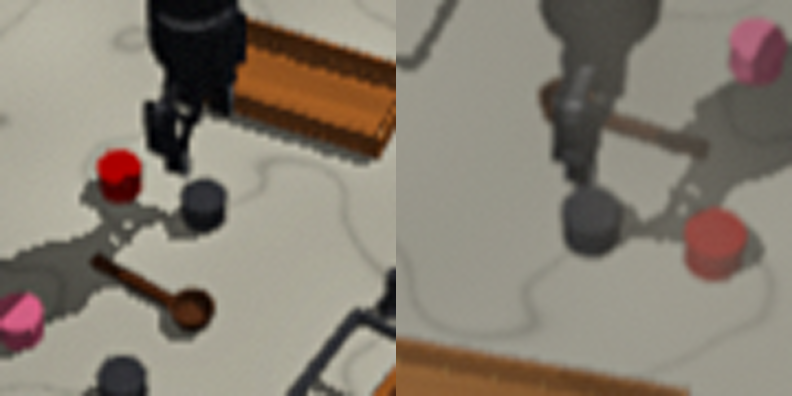

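View pics/w5.png

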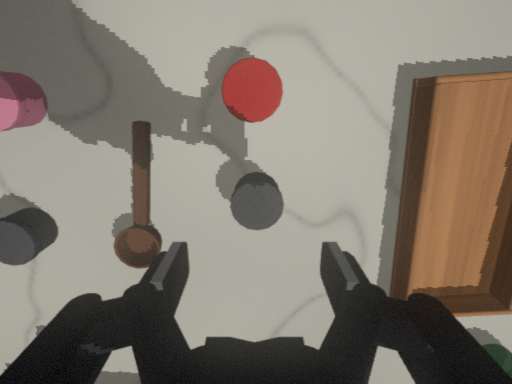

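```bash
python3 - <<'E'
from cell import bot
from h import *
c=bot.calibration('wrist');K=np.array(c['mtx']);Ei=np.linalg.inv(np.array(c['hand_eye']))
for w in (.036,.045):
  for zz in (-.011,0,.011):
    for d in (0,-.01,-.03,-.04,-.05):
        print(w,zz,d,proj(K,Ei,[w,d,zz]).round(0),proj(K,Ei,[-w,d,zz]).round(0))
E
```

```text
0.036 -0.011 0 [304. 236.] [203. 236.]
0.036 -0.011 -0.01 [307. 243.] [200. 243.]
0.036 -0.011 -0.03 [313. 259.] [194. 259.]
0.036 -0.011 -0.04 [316. 268.] [191. 269.]
0.036 -0.011 -0.05 [320. 279.] [187. 279.]
0.036 0 0 [305. 222.] [202. 222.]
0.036 0 -0.01 [308. 228.] [199. 228.]
0.036 0 -0.03 [314. 243.] [193. 243.]
0.036 0 -0.04 [317. 252.] [190. 252.]
0.036 0 -0.05 [321. 262.] [185. 262.]
0.036 0.011 0 [306. 207.] [201. 207.]
0.036 0.011 -0.01 [309. 213.] [198. 213.]
0.036 0.011 -0.03 [315. 226.] [192. 226.]
0.036 0.011 -0.04 [319. 234.] [188. 234.]
0.036 0.011 -0.05 [323. 243.] [184. 243.]
0.045 -0.011 0 [317. 236.] [190. 236.]
0.045 -0.011 -0.01 [320. 243.] [187. 243.]
0.045 -0.011 -0.03 [327. 259.] [180. 259.]
0.045 -0.011 -0.04 [332. 268.] [175. 269.]
0.045 -0.011 -0.05 [336. 279.] [170. 279.]
0.045 0 0 [318. 222.] [189. 222.]
0.045 0 -0.01 [321. 228.] [186. 228.]
0.045 0 -0.03 [329. 243.] [178. 243.]
0.045 0 -0.04 [333. 252.] [174. 252.]
0.045 0 -0.05 [338. 262.] [168. 262.]
0.045 0.011 0 [319. 207.] [188. 207.]
0.045 0.011 -0.01 [323. 213.] [184. 213.]
0.045 0.011 -0.03 [330. 226.] [176. 226.]
0.045 0.011 -0.04 [335. 234.] [172. 234.]
0.045 0.011 -0.05 [340. 243.] [166. 243.]
```

```bash
python3 - <<'E'
from cell import bot
from h import *
print('gd',bot.grip_depth)
K,E=wristE(bot);print(proj(K,E,[.377,.0975,.032]), proj(K,E,[.4955,-.1052,.032]))
bot.move_linear([.463,.0985,.11],.25)
bot.set_gripper(0.);print(bot.read_gripper_width())
p=bot.read_position();print(p)
out=[]
for n in ['scene','side']:
    im=bot.camera(n)[:,:,::-1].copy()
    K,E=cam(bot,n)
    u=proj(K,E,p).round().astype(int)
    for h in (0,.02,.04,.06): 
        v=proj(K,E,np.array(p)+[0,0,h]);print(n,h,(v-u+40)*4.4)
    c=im[u[1]-40:u[1]+50,u[0]-40:u[0]+50]
    out.append(cv2.resize(c,None,fx=4.4,fy=4.4,interpolation=cv2.INTER_CUBIC))
cv2.imwrite('pics/x6.png',np.hstack(out))
im=bot.camera('wrist');cv2.imwrite('pics/w6.png',im[:,:,::-1])
print(bot.read_clock())
E
```

```text
gd 0.0187
[253.01786905  90.59361318] [  9.71706368 242.91409978]
-0.0009583378788380232
[0.46295602 0.09853735 0.10992945]
scene 0 [175.6908097  175.91979357]
scene 0.02 [174.86870283 160.19568583]
scene 0.04 [174.03016988 144.15740289]
scene 0.06 [173.17471357 127.79543365]
side 0 [177.17171195 177.17164292]
side 0.02 [178.03719596 156.98534814]
side 0.04 [178.92173579 136.35460123]
side 0.06 [179.82596777 115.26456019]
15.9583
```

View pics/x6.png

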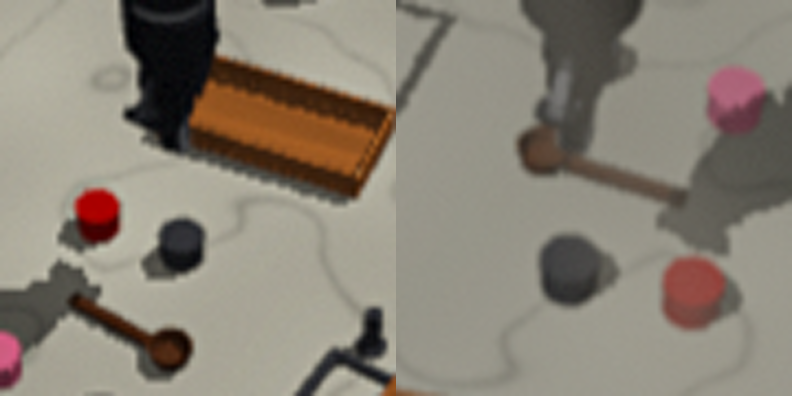

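View pics/w6.png

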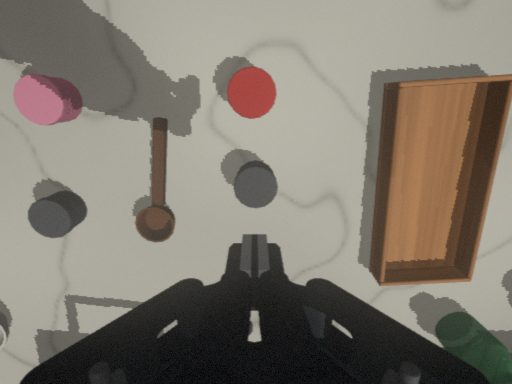

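```bash
python3 - <<'E'
from cell import bot
from h import *
bot.move_linear([.44,.168,.06],.25)
bot.move_linear([.44,.168,.012],.15,until_force=5)
print(bot.read_position(),bot.read_ft_force())
try:
    print(bot.move_linear([.44,.168,-.055],.04,until_force=4))
except Exception as e: print(repr(e))
print(bot.read_position(),bot.read_ft_force(),bot.read_clock())
bot.move_linear([.44,.168,.05],.25)
E
```

```text
[0.44062534 0.16739109 0.01253526] [-0.43292136 -0.4127752  -0.057606  ]
True
[ 0.4397282   0.16795792 -0.03447902] [-2.34057997 -0.27547042  8.57244173] 18.0417
```

```bash
python3 - <<'E'
from cell import bot
from h import *
a=np.pi/2
pick(bot,(.463,.0985),a,z=-.030,up=.07)
place(bot,(.448,-.302),a,-.0235,.7,up=.08)
im=bot.camera('scene');cv2.imwrite('pics/s7.png',cv2.resize(im[120:300,150:330,::-1],None,fx=3,fy=3,interpolation=cv2.INTER_CUBIC))
E
```

```text
pick False w 0.48554211019920557 pos [ 0.4639  0.0986 -0.0289] t 20.8167
held w 0.4839408988325617
place True [ 0.447  -0.3004 -0.0239]
t 24.7917
```

View pics/s7.png

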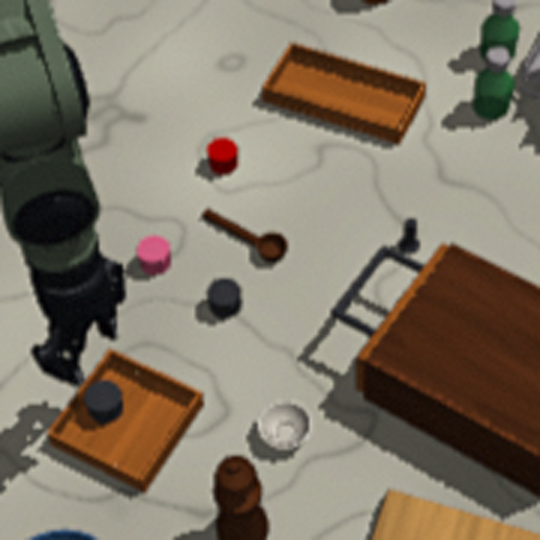

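```bash
python3 - <<'E'
from cell import bot
from h import *
a=np.pi/2
pick(bot,(.4957,-.1052),a,z=-.030,up=.07)
place(bot,(.507,-.303),a,-.0235,.7,up=.08)
pick(bot,(.464,-.0022),np.radians(83.2),z=-.031,op=.5,up=.07,f=35)
place(bot,(.4696,.278),np.radians(93.4),-.0255,.4,up=.08)
im=bot.camera('scene');cv2.imwrite('pics/s8.png',cv2.resize(im[120:300,150:330,::-1],None,fx=3,fy=3,interpolation=cv2.INTER_CUBIC))
im=bot.camera('side');cv2.imwrite('pics/sd8.png',cv2.resize(im[100:330,150:330,::-1],None,fx=2.6,fy=2.6,interpolation=cv2.INTER_CUBIC))
E
```

```text
pick False w 0.4879269674742365 pos [ 0.4966 -0.1056 -0.0288] t 27.15
held w 0.48595921892919497
place True [ 0.5058 -0.3009 -0.0238]
t 30.45
pick False w 0.12745158220520986 pos [ 0.4649 -0.0024 -0.03  ] t 33.1333
held w 0.12765960638352747
place True [ 0.4684  0.2766 -0.0255]
t 36.7667
```

View pics/s8.png

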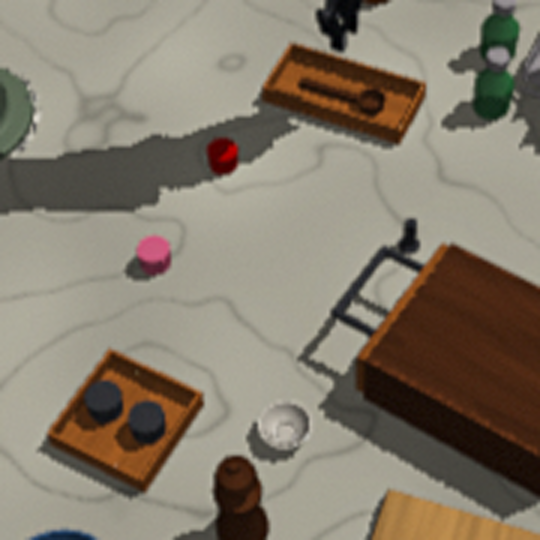

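View pics/sd8.png

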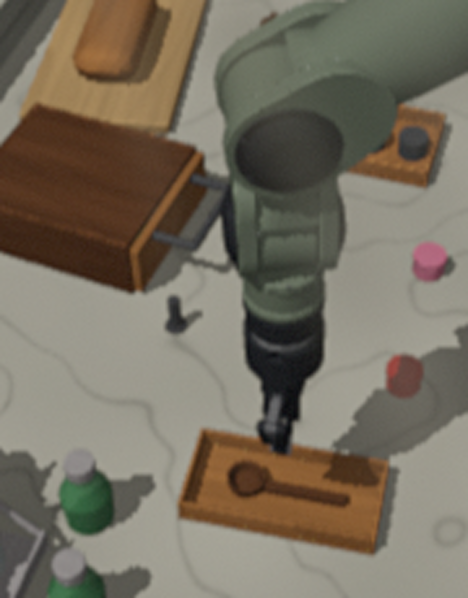

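```bash
python3 - <<'E'
from cell import bot
from h import *
print(bot.solve_ik([.56,.0,.17],quat(-np.pi/2)),bot.solve_ik([.6,-.04,.017],quat(-.094)),bot.solve_ik([.6,-.04,.017],quat(-.094+np.pi)))
bot.move_pose([.56,.02,.17],quat(-np.pi/2))
bot.wait(.2)
K,E=wristE(bot)
im=bot.camera('wrist');cv2.imwrite('pics/w9.png',im[:,:,::-1]);np.savez('w9.npz',K=K,E=E)
for t in ["post_top","tray_handle","tray_front"]:
    print(t,[(np.round(d['bbox'],1).tolist(),round(d['confidence'],2)) for d in bot.search_frame('wrist',t)])
cv2.imwrite('pics/w9b.png',cv2.resize(im[:,:,::-1],(800,600),interpolation=cv2.INTER_CUBIC))
print(bot.read_clock(),bot.read_position())
E
```

```text
[-0.13180991  0.36342761 -0.20932712  0.9980416   0.          3.00978274] [-0.18927081  0.58806336 -0.27564808  0.70708488  0.          1.47552551] [-0.18927081  0.58806336 -0.27564808  0.70708488  0.         -1.66606714]
post_top [([184.0, 66.8, 29.5, 25.1], 0.74)]
tray_handle [([221.1, 2.1, 234.6, 98.5], 0.92)]
tray_front [([220.8, 1.7, 235.7, 103.6], 0.94)]
39.5667 [0.56000725 0.02009658 0.17001938]
```

View pics/w9b.png

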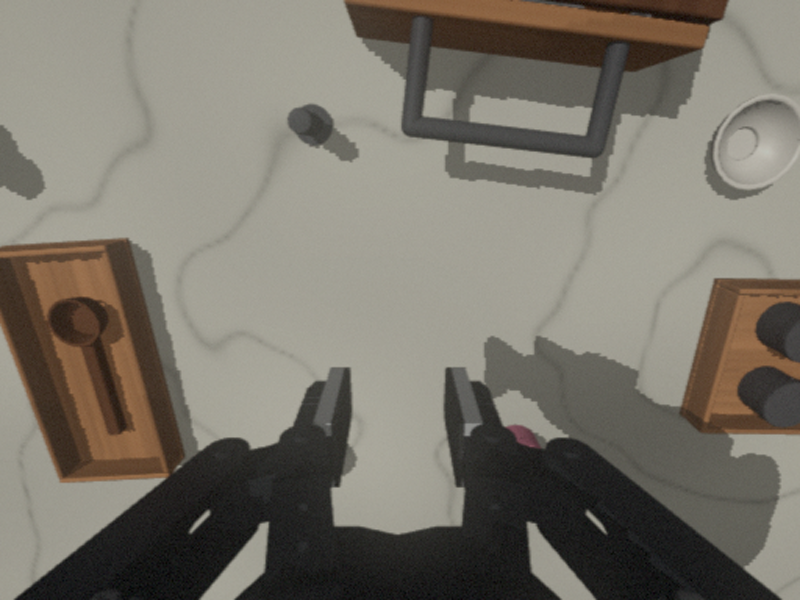

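```bash
python3 - <<'E'
import cv2
a=cv2.imread('pics/w9.png')
cv2.imwrite('pics/c9.png',cv2.resize(a[0:115,175:460],None,fx=2.8,fy=2.8,interpolation=cv2.INTER_CUBIC))
E
```

```text
(no output)
```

View pics/c9.png

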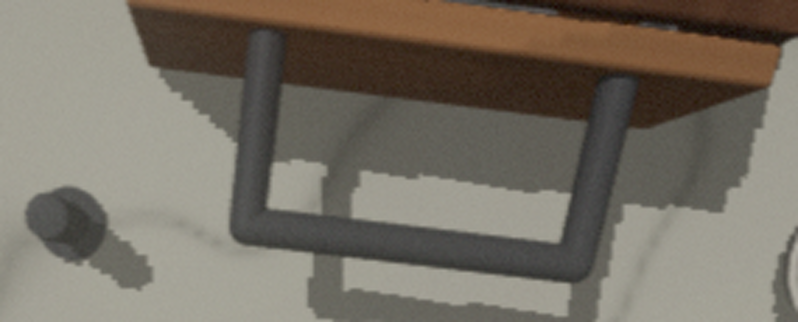

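```bash
python3 - <<'E'
from h import *
d=np.load('w9.npz');K,E=d['K'],d['E']
f=lambda x,y,z:ray(K,E,(175+x/2.8,y/2.8),z)[:2]
L=f(130,6,.08);Rr=f(768,87,.08);v=L-Rr;print('panel',L,Rr,np.linalg.norm(v),np.degrees(np.arctan2(-v[0],v[1])))
bl=f(250,226,.07);br=f(572,261,.07);w=bl-br;print('bar',bl,br,(bl+br)/2,np.linalg.norm(w),np.degrees(np.arctan2(-w[0],w[1])))
P=f(48,216,.05);print('post',P)
yaw=np.arctan2(-(v+w)[0],(v+w)[1]);X=np.array([np.cos(yaw),np.sin(yaw)]);Y=np.array([-X[1],X[0]])
B=(bl+br)/2;F=(L+Rr)/2
print(np.degrees(yaw),'face-bar',(F-B)@X,(F-B)@Y,'post rel face',(P-F)@X,(P-F)@Y,'post rel bar',(P-B)@X,(P-B)@Y)
E
```

```text
panel [0.71635177 0.0477447 ] [ 0.69513649 -0.14453567] 0.1934472221186505 -6.296267908925072
bar [0.65659373 0.01146365] [ 0.64559897 -0.09653101] [ 0.65109635 -0.04253368] 0.10855289363660421 -5.813158832850029
post [0.66094358 0.0821529 ]
-6.122616398480993 face-bar 0.05496126188681324 1.686749659577134e-07 post rel face -0.05846884145842185 0.1250254570438452 post rel bar -0.0035075795716086053 0.12502562571881115
```

```bash
python3 - <<'E'
from cell import bot
from h import *
yaw=np.radians(-6.1);X=np.array([np.cos(yaw),np.sin(yaw)]);B=np.array([.6511,-.0425])
bot.set_gripper(.5)
bot.move_pose([*B,.10],quat(yaw))
print(bot.move_linear([*B,.016],.12,until_force=8),bot.read_position())
bot.set_gripper(0.,90)
print('w',bot.read_gripper_width(),bot.read_ft_force(),bot.read_position())
T=B-.0585*X
bot.move_linear([*T,.016],.06)
bot.wait(.3)
p=np.array(bot.read_position());print('w',bot.read_gripper_width(),bot.read_ft_force(),p,(p[:2]-B)@X,T,bot.read_clock())
for n,s in [('scene',(slice(140,290),slice(200,360))),('side',(slice(120,260),slice(170,320)))]:
    im=bot.camera(n);cv2.imwrite(f'pics/{n}10.png',cv2.resize(im[s][:,:,::-1],None,fx=4,fy=4,interpolation=cv2.INTER_CUBIC))
K,E=wristE(bot);np.savez('w10.npz',K=K,E=E);im=bot.camera('wrist');cv2.imwrite('pics/w10.png',cv2.resize(im[:,:,::-1],(768,576),interpolation=cv2.INTER_CUBIC))
E
```

```text
False [ 0.65179759 -0.0425856   0.01678158]
w 0.10935178096893637 [-3.20700138 -0.05451165  4.72192224] [ 0.65099507 -0.04254167  0.01717797]
w 0.10821124729976082 [5.78523532 0.24812812 1.11387077] [ 0.59595281 -0.03646694  0.01720658] -0.055476045310369565 [ 0.59293123 -0.03628355] 43.8833
```

View pics/scene10.png

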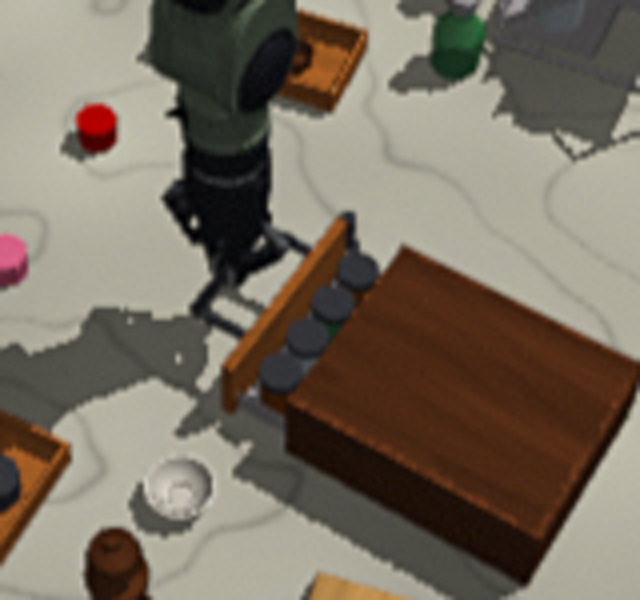

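View pics/side10.png

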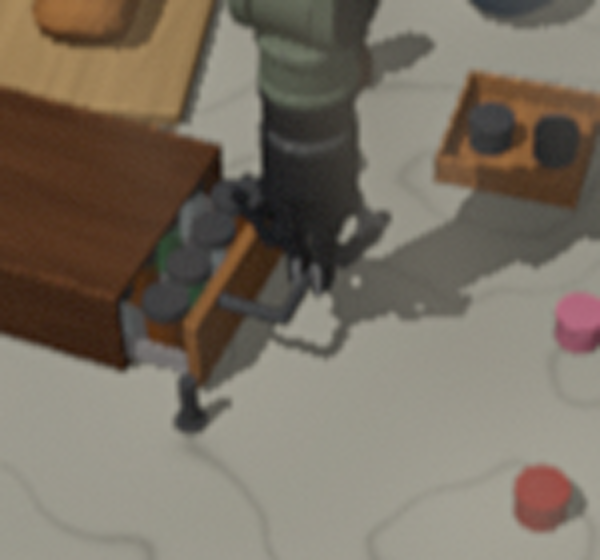

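View pics/w10.png

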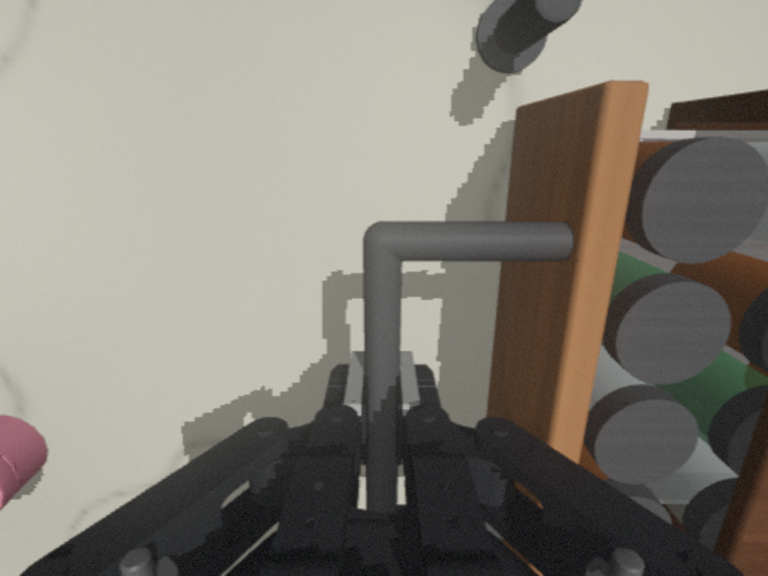

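```bash
cat > m.py <<'E'
from h import *
def meas(fn,top,bot_,post,bar,s=1.5):
    d=np.load(fn);K,E=d['K'],d['E'];f=lambda p,z:ray(K,E,(p[0]/s,p[1]/s),z)[:2]
    a,b=f(top,.08),f(bot_,.08);v=a-b;yaw=np.arctan2(-v[0],v[1]);print('yaw',np.degrees(yaw))
    yaw=np.radians(-6.1);X=np.array([np.cos(yaw),np.sin(yaw)])
    P=f(post,.05);print('post',P,'post-face',(P-(a+b)/2)@X,'post-corner',(P-a)@X,'corner-bar',(a-f(bar,.07))@X,'bar',f(bar,.07))
E
python3 -c "
from m import *
meas('w10.npz',(609,84),(552,448),(559,4),(383,262))"
```

```text
yaw -6.104279201335549
post [0.66160331 0.08020005] post-face -0.003735264115395928 post-corner -0.003739394870008311 corner-bar 0.05653616836304488 bar [0.60122301 0.01205237]
```

```bash
python3 - <<'E'
from cell import bot
from h import *
yaw=np.radians(-6.1);X=np.array([np.cos(yaw),np.sin(yaw)]);B=np.array([.6511,-.0425])
T=B-.0617*X
bot.move_linear([*T,.016],.03)
bot.wait(.5)
for i in range(3):
    p=np.array(bot.read_position());print('w',bot.read_gripper_width(),bot.read_ft_force(),p,(p[:2]-B)@X,bot.read_clock());bot.wait(.2)
K,E=wristE(bot);np.savez('w11.npz',K=K,E=E);im=bot.camera('wrist');cv2.imwrite('pics/w11.png',cv2.resize(im[0:200,200:456,::-1],(768,600),interpolation=cv2.INTER_CUBIC))
im=bot.camera('side');cv2.imwrite('pics/sd11.png',cv2.resize(im[150:250,170:270,::-1],(600,600),interpolation=cv2.INTER_CUBIC))
E
```

```text
w 0.10774864387353805 [6.77325276 1.02208244 1.20331612] [ 0.59290223 -0.03610903  0.01720236] -0.0585473821466968 44.7917
w 0.10688371662087737 [6.86961035 0.08645235 1.60589162] [ 0.59288651 -0.03614196  0.0172046 ] -0.058559513049461887 44.9917
w 0.11020605613497883 [7.14412206 1.25114958 1.78793454] [ 0.5929131  -0.03614145  0.01722819] -0.05853312964675172 45.1917
```

View pics/w11.png

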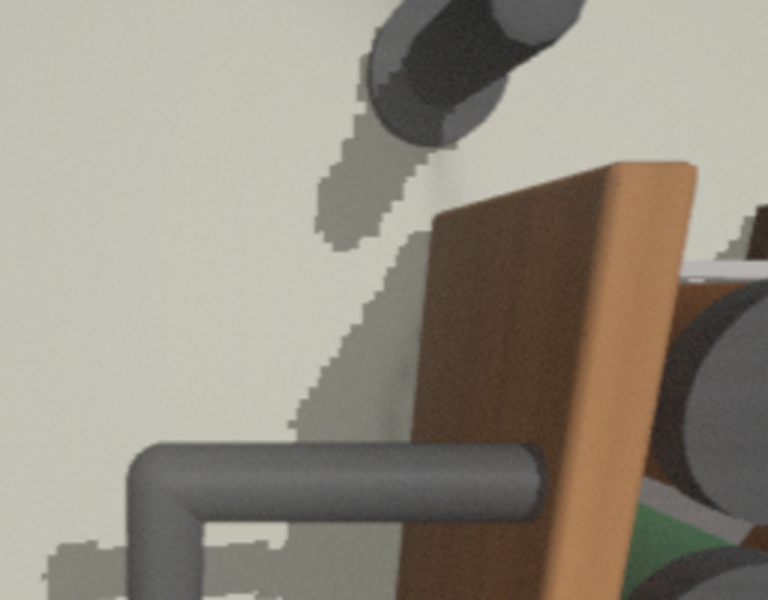

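View pics/sd11.png

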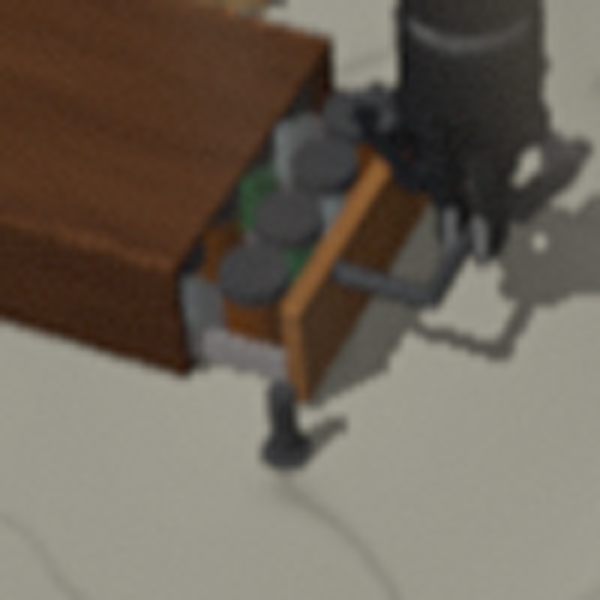

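```bash
python3 - <<'E'
from h import *
d=np.load('w11.npz');K,E=d['K'],d['E'];f=lambda x,y,z:ray(K,E,(200+x/3,y/3),z)[:2]
yaw=np.radians(-6.1);X=np.array([np.cos(yaw),np.sin(yaw)])
P=f(539,-2,.05);P0=f(438,77,.002);c=f(613,164,.08);e=f(548,570,.08);cb=f(433,216,.006);bar=f(166,570,.07)
print(P,P0,c,cb); print('top',(P-c)@X*1e3,(P-e)@X*1e3,'base',(P0-cb)@X*1e3,(P0-c)@X*1e3,(P-cb)@X*1e3,'face-bar',(e-bar)@X*1e3,(c-bar)@X*1e3,'postbar',(P-bar)@X*1e3)
E
```

```text
[0.66159124 0.08151361] [0.66177905 0.08132811] [0.6588631  0.05536487] [0.65940356 0.05506717]
top -0.06597732738562308 0.25907410642669165 base -0.42855110850520195 0.1404897074687704 -0.635018143359595 face-bar 55.49662603437375 55.82167746818607 postbar 55.75570014080044
```

```bash
python3 - <<'E'
from cell import bot
print(bot.read_gripper_width(),bot.read_clock());bot.close_job()
E
```

```text
0.10439134802770345 45.4917
the job is handed in; nothing more can be done
```

The job is handed in at 45.5 s. Both dark tins are in the square bin and the scoop is flat in the oblong bin. The tray is pulled out about 58.5 mm and still gripped by its handle.

- **First pick missed:** my first try at tin A closed on nothing. The fingertips turned out to sit about 34 mm short of the reported TCP, shown by the images and confirmed by a touch on the counter. I lowered every later height by that amount, and nothing was disturbed.
- **Face against the post:** the first pull stopped about 3–4 mm short under the spring, so I pulled further. My last wrist-camera measurement put the panel face within about 0.6 mm of the post's middle, measured at both the top and the base. The calibration is only good to about 2 mm.
- **Placement:** scene and side pictures taken after the last placing, and again during the pull, showed the tins and scoop in their bins. The red and pink look-alikes were untouched, and the other items in view stood in place. I took no separate final picture of every bystander.

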